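# Put three mixed-up pots back on their own setter boards

## Task

In the pottery studio three small pots each stand on the wrong setter board. Using the empty banding wheel as the free spot on the way, put each pot upright in the middle of the board that has the shape of its own foot (round on round, square on square, oblong on oblong, the oblong one turned to lie along its board). Set the pots down gently without dropping or tipping any, never put one on the bare table, and leave the white cup and the glaze jar where they are.

Things in the scene. Friction and masses are not known exactly. Their poses are not given: they have to be found in the camera images.
- round_pot_mid (a point): Round upright pot, open at the top, pale green clay with upright ribs: 56 mm in diameter, 64 mm tall, 0.18 to 0.29 kg. This point is its centre, half-way up (32 mm above its underside); z is up along the pot. Loose.
- square_pot_mid (a point): Square upright pot, open at the top, the same pale green clay with upright ribs: 52 x 52 mm, 56 mm tall, 0.18 to 0.29 kg. This point is its centre, half-way up (28 mm above its underside); x and y are square to its sides, z up. Loose.
- oblong_pot_mid (a point): Oblong upright pot, open at the top, the same pale green clay with level ribs: 86 mm long (its x) by 46 mm wide (its y), 50 mm tall, 0.18 to 0.29 kg. This point is its centre, half-way up (25 mm above its underside); z up. Loose; it can be gripped across its 46 mm.
- round_board_top (a point): Round buff setter board (kiln slab), 110 mm in diameter, 20 mm thick, fixed on the table. This point is the centre of its top face, 20 mm above the table. A pot stands on it at the start.
- square_board_top (a point): Square buff setter board, 105 x 105 mm, 20 mm thick, fixed on the table. This point is the centre of its top face; x and y are square to its sides. A pot stands on it at the start.
- oblong_board_top (a point): Oblong buff setter board, 135 mm long (its x) by 85 mm wide (its y), 20 mm thick, fixed on the table. This point is the centre of its top face. A pot stands on it at the start.
- wheel_top (a point): Blue banding wheel (low decorating turntable) with a flat round head 150 mm in diameter with fine rings, its top 45 mm above the table, fixed and not turning; empty at the start. This point is the centre of its top face.
- cup_mid (a point): Small white cup, 54 mm in diameter, 50 mm tall, a loose bystander; this point is its centre, half-way up. To be left alone.
- jar_mid (a point): Small closed glaze jar with a white cap, 56 mm in diameter, 75 mm tall, a loose bystander; this point is its centre, half-way up. To be left alone.
There are look-alikes about, which are no part of the job. What is shaped like the part that bears square_pot_mid but orange or red is not meant.

How it is judged:
By the outcome, as a careful person would: the job done as asked, in the order asked, and still so for the second after the job is handed in, with the robot touching nothing.
It also fails if it takes over 112 s, if anything falls off the work surface, if the arm or the gripper's body presses on something with over 40 N, if the wrist force passes 120 N, or if a joint passes its speed limit or range.

## Robot

A 6-joint arm with a two-finger parallel gripper is mounted at the origin on the work surface. World frame = base frame: x ahead of the robot, y to its left, z up, the work surface at z = 0. Lengths are in m, angles in rad, forces in N, time in s.
With the tool pointing down it reaches from about 0.35 to 0.975 m from the base axis. Payload 4.9 kg.
Tool frame: the origin (TCP) lies midway between the tips of the shut fingers; the grasp point (between the pads) lies 19 mm behind it; z points along the fingers, y is the line along which they close (so a half turn about z gives the same grasp; the last joint's range is limited). The gripper opens to 85 mm and grips with 20 to 120 N. Pads are 22 mm wide; open, the fingers measure 114 mm over their backs; the gripper's body (76 mm by 85 mm) begins 54 mm behind the grasp point. The pads swing forward as they close: fully open they stand 13 mm farther back than shut.
Start: joints at [-0.119, 0.053, 1.613, -0, 1.476, -0.119], TCP at [0.625, 0, 0.231] pointing down, gripper open.
Joint ranges: [-3.01, 3.01], [-1.01, 2.22], [0.06, 2.58], [-1.02, 4.17], [0.09, 2.62], [-3.14, 3.14]. Speed limits (rad/s): [2.57, 2.57, 3.14, 3.14, 3.14, 3.14].

## Interface

Orientations are given as a unit quaternion [w, x, y, z].
In Python, from plant import state, grab_frame, job_done, cut_out, place_of gives the robot as it stands.
- The arm moves only by the tool jog_arm, never from a script. Its argument "motion" is text: rows parted by semicolons, each of 7 numbers parted by spaces: the opening in per cent of the stroke, from 0 (shut) to 100 (fully open), then the shift along the tool's x, y, z as a fraction of full scale, then the turn, a rotation vector about the tool's x, y, z as a fraction of full scale. A call has exactly 5 rows; each row is the pose to reach, as a shift and turn from the pose commanded when the call began, along the tool's axes at that moment; what a row does not reach only later rows make up. Full scale, the value 1, is 50 cm for a shift and 1.5 rad for a turn. A row lasts 1/8 s, in which the tool goes at most 62.5 mm and 10.7 degrees, less where a joint would pass 70% of its speed; a pose out of reach is approached as far as the arm can. A call with a number of a shift or a turn outside -1 to 1 is refused whole. A call with a gripper value outside its range is refused whole. The fingers move at their own pace and stop on an object; the grip force is fixed at half the most. Time passes only in rows, so rows that repeat a pose let the fingers close, or fill a call up. It gives the time, the measured TCP pose, the force, the opening and the grip force at its end, in the units of the state.
- state(): the state, without advancing time (a new reading comes with each control period).
- grab_frame(name): name is "scene" or "side" or "wrist"; returns a dict with "color" (400x640x3 uint8, red, green, blue), "range_z" (400x640 float32, m along the optical axis (not along the pixel's ray), 0 where there is no reading), "intrinsics" (3x3 intrinsics, pixels), "k1" (the pictures are not rectified: a ray, as slopes to the right and down, at radius r is drawn at 1 + k1 r^2 times it, then the intrinsics apply), "world_from_camera" (4x4, takes a point from camera to world coordinates). Camera axes: x right, y up, looking along -z (the intrinsics and any distortion apply to the point x, -y, -z); pixel columns grow to the right and rows downward; lengths in m; the calibration is good to about 2 mm. A picture is of the moment at which its call begins.
- job_done(): hands the job in; it is judged then, once.
Trained networks look in the newest picture that a camera, given by its name, has taken for a name from the list of things; names that differ only in an ending like _2 or _b are one class to them, and where a whole thing is asked for, a point or a joint stands for the part that bears it (a point fixed in the world has none). Each returns a list of dicts, best first, with "p" (0 to 1); they miss things now and then, are a little off and sometimes report something else, mostly with a low value. They report only what shows in the picture. A call takes as long as a camera call. They do not tell look-alikes from the thing itself.
- cut_out(camera, thing): "pixels" (400x640 bool, what is visible of it).
- place_of(camera, thing): "at" ([x, y, z] in m, in world coordinates, good to about 4 mm: a listed point, or the origin of a listed thing).
The state is a dict: "time": time; "joint_pos": joint angles; "joint_vel": joint speeds; "joint_efforts": joint torques, N m; "tool_pos": TCP position; "tool_rot": TCP orientation; "contact_force": force on the tool from outside, world axes, zero at the start; "ft_torque": the same for the moment, N m; "gripper_width": opening from 0.0 (shut) to 1.0 (fully open); "grasp_force": force on a finger pad.
Only numpy, scipy, OpenCV 4.12 (cv2) and the standard library are available. Lean on these libraries where they do the work, as an engineer would, in place of code of your own. Each camera call takes 0.05 s, during which the arm holds its last target. There are 200 camera calls.

## Working session

There is one attempt and no reset: what is moved stays moved. The work goes in short steps, Python scripts to look and compute and a tool call to move; the robot and the scene stay as the last step left them, time stands still between calls to the robot, and variables do not carry over. Pictures are saved under pics/ and viewed, at most 14 in all, crops included, and the job is handed in when it is done.

Besides the shell and the picture viewer there is one more tool, called after "Call:" by a JSON object that holds its "name" and its "arguments", one argument or row to a line. jog_arm: Moves the arm, as the interface text tells. Shift numbers are shares of 50 cm and turn numbers shares of 1.5 rad, none past 1 either way. Its arguments: {"type":"object","properties":{"motion":{"type":"string"}},"required":["motion"]}

```bash
ls; mkdir -p pics
cat > h.py <<'E'
import numpy as np, cv2
from plant import state, grab_frame, job_done, cut_out, place_of
def cloud(f):
    K=f["intrinsics"];z=f["range_z"];k=f["k1"]
    v,u=np.mgrid[0:z.shape[0],0:z.shape[1]]
    xd=(u-K[0,2])/K[0,0];yd=(v-K[1,2])/K[1,1];x,y=xd.copy(),yd.copy()
    for _ in range(8):
        s=1+k*(x*x+y*y);x,y=xd/s,yd/s
    P=np.stack([x*z,-y*z,-z,np.ones_like(z)],-1)@np.array(f["world_from_camera"]).T
    P=P[...,:3];P[z<=0]=np.nan
    return P
def save(f,n): cv2.imwrite(n,f["color"][...,::-1])
E
python3 - <<'E'
from h import *
print(state())
for c in ["scene","side"]:
    f=grab_frame(c);save(f,f"pics/{c}0.png");np.savez(f"{c}0.npz",**f);P=cloud(f)
    for t in ["round_pot_mid","square_pot_mid","oblong_pot_mid","round_board_top","square_board_top","oblong_board_top","wheel_top","cup_mid","jar_mid"]:
        T=np.linalg.inv(f["world_from_camera"])
        def px(p):
            q=T@[*p,1];x,y=q[0]/-q[2],-q[1]/-q[2];s=1+f["k1"]*(x*x+y*y);K=f["intrinsics"]
            return int(K[0,0]*x*s+K[0,2]),int(K[1,1]*y*s+K[1,2])
        print(c,t,[(round(d["p"],2),np.round(d["at"],3).tolist(),px(d["at"])) for d in place_of(c,t)])
E
```

```text
pics
{'time': 0.0, 'joint_pos': array([-1.19036929e-01,  5.33615729e-02,  1.61430844e+00, -3.28103545e-05,
        1.47601209e+00, -1.19002598e-01]), 'joint_vel': array([ 0.00038727, -0.00036455, -0.00171243,  0.00024953, -0.00254408,
        0.00055629]), 'joint_efforts': array([ 2.70554956e-04, -3.93670499e+01, -3.70175600e+01, -1.62778279e-04,
        6.93513779e-03, -6.06393527e-06]), 'tool_pos': array([6.24366258e-01, 4.39379399e-05, 2.30051483e-01]), 'tool_rot': array([-8.11126094e-04,  7.07117423e-01,  7.07095367e-01, -6.58624536e-04]), 'contact_force': array([-0.50034162,  0.18451174, -0.84967478]), 'ft_torque': array([-0.02548734,  0.05752471,  0.03374899]), 'grasp_force': 0.0, 'gripper_width': 1.0000816047114685}
scene round_pot_mid [(0.5, [0.438, 0.252, 0.054], (400, 161))]
scene square_pot_mid [(0.98, [0.729, 0.269, 0.027], (471, 215)), (0.98, [0.379, -0.509, 0.026], (172, 255)), (0.8, [0.446, -0.08, 0.044], (318, 202)), (0.67, [0.171, -0.31, 0.024], (209, 187)), (0.61, [0.575, -0.103, 0.023], (338, 237)), (0.21, [0.646, 0.041, 0.045], (395, 225))]
scene oblong_pot_mid [(
[... 493 characters left out ...]
0.246, 0.051], (285, 301))]
side square_pot_mid [(0.95, [0.438, -0.091, 0.048], (322, 214)), (0.81, [0.378, -0.508, 0.028], (369, 145)), (0.73, [0.58, -0.107, 0.026], (279, 208)), (0.64, [0.167, -0.311, 0.026], (421, 188)), (0.61, [0.732, 0.264, 0.031], (179, 288))]
side oblong_pot_mid []
side round_board_top [(0.7, [0.588, -0.293, 0.017], (295, 174)), (0.52, [0.585, -0.292, 0.041], (295, 169))]
side square_board_top [(0.6, [0.441, 0.248, 0.02], (286, 309))]
side oblong_board_top [(0.63, [0.438, -0.092, 0.02], (322, 221))]
side wheel_top [(0.88, [0.645, 0.035, 0.05], (241, 230))]
side cup_mid [(0.87, [0.448, 0.074, 0.023], (303, 259))]
side jar_mid [(0.96, [0.631, 0.256, 0.032], (215, 294))]
```

View pics/scene0.png

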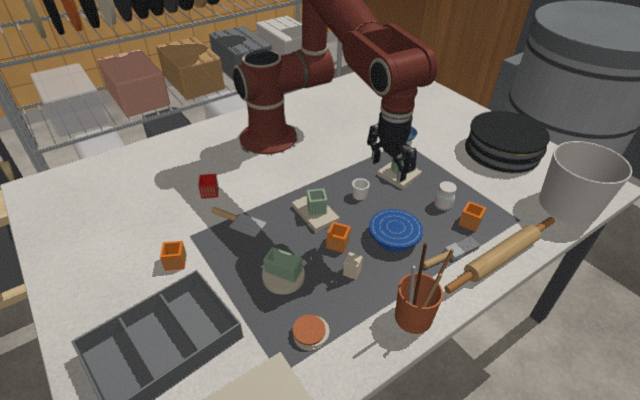

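Run:
```python
from h import *
Ps=[]
for c in ["scene","side"]:
    f=dict(np.load(c+"0.npz"));P=cloud(f).reshape(-1,3);Ps.append(P)
A=np.concatenate(Ps);A=A[~np.isnan(A[:,0])]
def rect(q,m):
    q=q.astype(np.float32);r=cv2.minAreaRect(q*1000);print(m,len(q),np.round(r[0],1),np.round(r[1],1),round(r[2],1))
for n,c,h in [("round",(.44,.249),.084),("square",(.442,-.086),.076),("oblong",(.584,-.291),.07)]:
    d=np.hypot(A[:,0]-c[0],A[:,1]-c[1])
    for i,B in enumerate(Ps):
        B=B[~np.isnan(B[:,0])]; d=np.hypot(B[:,0]-c[0],B[:,1]-c[1])
        k=(d<.075)&(abs(B[:,2]-h)<.007);rect(B[k][:,:2],n+" potrim %d"%i)
        k=(d<.095)&(abs(B[:,2]-.02)<.005);rect(B[k][:,:2],n+" boardbelow %d"%i)
        print(np.nanmax(B[d<.08][:,2]))
for i,B in enumerate(Ps):
    B=B[~np.isnan(B[:,0])];d=np.hypot(B[:,0]-.646,B[:,1]-.039);k=(d<.1)&(abs(B[:,2]-.045)<.006);rect(B[k][:,:2],"wheel")
```

```text
round potrim 0 2 [456.1 230.4] [16.3  0. ] -169.3
round boardbelow 0 299 [447.4 245.3] [106.4 106.1] 10.8
0.08143654755860352
round potrim 1 149 [439.  251.1] [55.6 54.2] 79.4
round boardbelow 1 916 [444.8 249.4] [106.8 109.2] 9.8
0.08713098016434073
square potrim 0 150 [442.6 -85.3] [52.3 56.9] 65.0
square boardbelow 0 575 [441.7 -90.1] [ 87.4 139.7] 88.4
0.5804859819636761
square potrim 1 160 [439.3 -84.2] [60.8 55. ] 64.0
square boardbelow 1 561 [438.  -89.9] [ 89. 136.] 88.5
0.5614135641172645
oblong potrim 0 287 [ 587.1 -290.7] [87.5 51.7] 30.8
oblong boardbelow 0 511 [ 599.7 -303.4] [108.5  84.3] 43.0
0.07540899198030804
oblong potrim 1 172 [ 583.9 -290.9] [87.6 57.5] 31.4
oblong boardbelow 1 221 [ 584.4 -276.7] [108.1  82.4] 10.9
0.07536227587254896
wheel 1645 [649.2  40. ] [147.5 151.1] 85.8
wheel 1537 [647.2  42.2] [150.2 148.8] 19.8
```

The scene picture shows the green round pot half hidden behind the gripper at (400,165), the green square one at (317,202) on the oblong board, and the green oblong one at (283,265) on the round board. Possible mix-ups with the square pot are the orange ones at (338,237), (473,215) and (173,255) and the red one at (208,187). I choose the green ones. The blue wheel (396,229) is empty.

Run:
```python
import cv2
a=cv2.imread("pics/side0.png")[130:350,180:420];cv2.imwrite("pics/sidecrop.png",cv2.resize(a,None,fx=2.7,fy=2.7,interpolation=2))
```

```text
(no output)
```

View pics/sidecrop.png

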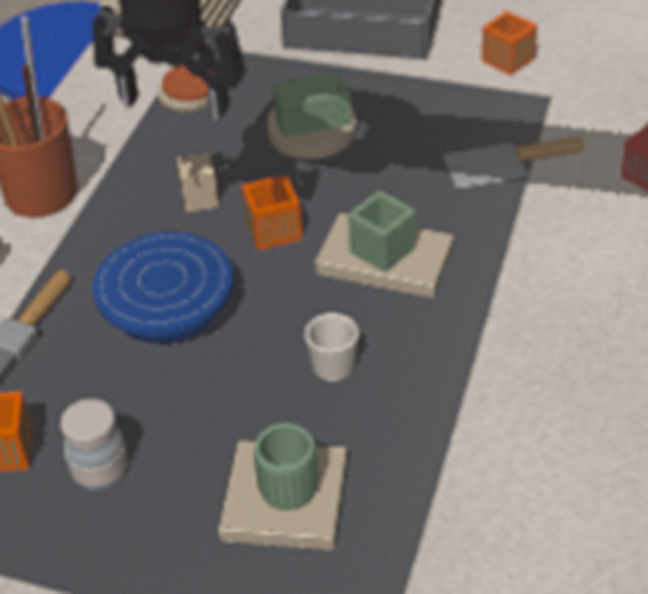

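The crop confirms it: the round pot stands on the square board, the square pot on the oblong board and the oblong pot on the round board. The orange pots are separate.

Call:
{"name": "jog_arm", "arguments": {
  "motion": "100 0.2 -0.13 -0.08 0 0 0;100 0.5 -0.37 -0.08 0 0 0;100 0.5 -0.37 -0.08 0 0 0;100 0.5 -0.37 -0.08 0 0 0;100 0.5 -0.37 -0.08 0 0 0"
}}

```text
time: 1.62
tool_pos: [0.4402, 0.2492, 0.2715]
tool_rot: [0.0, 0.707, 0.707, 0.0]
contact_force: [0.7, 0.2, 0.9]
gripper_width: 1.002
grasp_force: 0.0
```

```bash
cat >> h.py <<'E'
from scipy.spatial.transform import Rotation as Ro
def pose():
    s=state();q=s["tool_rot"];return np.array(s["tool_pos"]),Ro.from_quat([q[1],q[2],q[3],q[0]])
def rect(q,m=""):
    r=cv2.minAreaRect((q[:,:2]*1000).astype(np.float32));print(m,len(q),"c",np.round(r[0],1),"size",np.round(r[1],1),"ang",round(r[2],1))
def meas(P,c,zlo,zhi,rad,m):
    B=P.reshape(-1,3);B=B[~np.isnan(B[:,0])]
    k=(np.hypot(B[:,0]-c[0],B[:,1]-c[1])<rad)&(B[:,2]>zlo)&(B[:,2]<zhi)
    if k.sum()>5: rect(B[k],m)
def go(xyz,yaw=None):
    "fractions to world tcp xyz, tool pointing down with tool y along world yaw"
    p,R=pose();d=R.inv().apply(np.array(xyz)-p)/.5
    r=np.zeros(3)
    if yaw is not None:
        y=np.array([np.cos(yaw),np.sin(yaw),0]);z=np.array([0,0,-1]);x=np.cross(y,z)
        r=(R.inv()*Ro.from_matrix(np.stack([x,y,z],1))).as_rotvec()/1.5
    return np.round(d,3),np.round(r,3)
E
python3 - <<'E'
from h import *
f=grab_frame("wrist");save(f,"pics/w1.png");P=cloud(f);p,R=pose();print(p,f["world_from_camera"],R.as_matrix().round(3))
meas(P,(.44,.251),.076,.092,.05,"rim");meas(P,(.444,.249),.014,.025,.1,"board")
for t in ["round_pot_mid","square_board_top"]:print(place_of("wrist",t))
E
```

```text
[0.4364033  0.25436942 0.27248335] [[ 0.99999847  0.0014037  -0.00104129  0.44058129]
 [-0.00102618  0.95383681  0.30032363  0.32729038]
 [ 0.00141478 -0.3003221   0.9538368   0.41479203]
 [ 0.          0.          0.          1.        ]] [[-0.006  1.    -0.001]
 [ 1.     0.006  0.005]
 [ 0.005 -0.001 -1.   ]]
rim 694 c [441.3 251.9] size [53.8 54.1] ang 87.9
board 3963 c [446.  249.9] size [105.  104.8] ang 9.7
[{'at': [0.4394, 0.2503, 0.0538], 'p': 0.94}]
[]
```

View pics/w1.png

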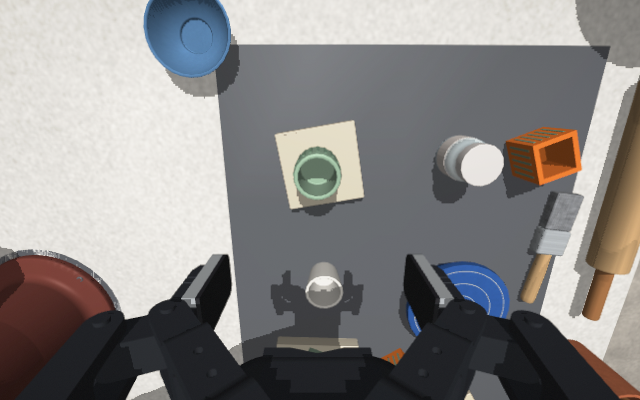

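The wrist view shows the round pot at (317,173) on the square board, with the cup (325,285) and jar (470,162) clear of it. I'll descend and grip.

Call:
{"name": "jog_arm", "arguments": {
  "motion": "100 0.002 0.002 0.12 0 0 0;100 0.002 0.002 0.24 0 0 0;100 0.002 0.002 0.36 0 0 0;100 0.002 0.002 0.45 0 0 0;100 0.002 0.002 0.462 0 0 0"
}}

```text
time: 2.4
tool_pos: [0.4402, 0.2466, 0.0361]
tool_rot: [-0.002, 0.708, 0.707, -0.004]
contact_force: [0.1, 0.1, 0.9]
gripper_width: 1.003
grasp_force: 0.0
```

Call:
{"name": "jog_arm", "arguments": {
  "motion": "100 0 0 0 0 0 0;40 0 0 0 0 0 0;40 0 0 0 0 0 0;40 0 0 0 0 0 0;40 0 0 0 0 0 0"
}}

```text
time: 3.02
tool_pos: [0.4442, 0.2495, 0.0426]
tool_rot: [0.001, 0.707, 0.707, 0.002]
contact_force: [-2.5, 0.1, 6.0]
gripper_width: 0.627
grasp_force: 64.4
```

Call:
{"name": "jog_arm", "arguments": {
  "motion": "40 0 0 -0.08 0 0 0;40 0 0 -0.18 0 0 0;40 -0.06 0.06 -0.2 0 0 0;40 -0.13 0.13 -0.2 0 0 0;40 -0.2 0.2 -0.2 0 0 0"
}}

```text
time: 3.65
tool_pos: [0.5435, 0.1481, 0.1407]
tool_rot: [0.0, 0.707, 0.707, 0.001]
contact_force: [0.5, 0.8, -3.3]
gripper_width: 0.631
grasp_force: 64.8
```

Call:
{"name": "jog_arm", "arguments": {
  "motion": "40 -0.07 0.07 0 0 0 0;40 -0.14 0.14 0 0 0 0;40 -0.2 0.2 0 0 0 0;40 -0.22 0.214 0 0 0 0;40 -0.22 0.214 0 0 0 0"
}}

```text
time: 4.28
tool_pos: [0.6494, 0.0386, 0.1398]
tool_rot: [-0.0, 0.707, 0.707, -0.0]
contact_force: [-0.2, 0.5, -3.0]
gripper_width: 0.628
grasp_force: 64.8
```

Call:
{"name": "jog_arm", "arguments": {
  "motion": "40 0 0 0.06 0 0 0;40 0 0 0.11 0 0 0;40 0 0 0.13 0 0 0;40 0 0 0.144 0 0 0;40 0 0 0.144 0 0 0"
}}

```text
time: 4.9
tool_pos: [0.65, 0.0393, 0.069]
tool_rot: [0.0, 0.707, 0.707, 0.0]
contact_force: [0.0, 0.3, -2.0]
gripper_width: 0.631
grasp_force: 64.7
```

Call:
{"name": "jog_arm", "arguments": {
  "motion": "40 0 0 0.002 0 0 0;40 0 0 0.003 0 0 0;40 0 0 0.004 0 0 0;40 0 0 0.005 0 0 0;40 0 0 0.005 0 0 0"
}}

```text
time: 5.52
tool_pos: [0.6502, 0.0388, 0.0677]
tool_rot: [0.0, 0.707, 0.707, 0.0]
contact_force: [-4.6, 0.6, 7.1]
gripper_width: 0.624
grasp_force: 65.8
```

Call:
{"name": "jog_arm", "arguments": {
  "motion": "70 0 0 0 0 0 0;100 0 0 0 0 0 0;100 0 0 0 0 0 0;100 0 0 -0.08 0 0 0;100 0 0 -0.16 0 0 0"
}}

```text
time: 6.15
tool_pos: [0.649, 0.0389, 0.1455]
tool_rot: [-0.001, 0.707, 0.707, -0.001]
contact_force: [0.2, -0.5, 0.3]
gripper_width: 0.999
grasp_force: 0.0
```

Call:
{"name": "jog_arm", "arguments": {
  "motion": "100 0 0 -0.12 0 0 0;100 0 0 -0.24 0 0 0;100 -0.08 -0.08 -0.25 0 0 0;100 -0.12 -0.16 -0.25 0 0 0;100 -0.16 -0.26 -0.25 0 0 0"
}}

```text
time: 6.78
tool_pos: [0.5186, -0.0419, 0.2707]
tool_rot: [0.0, 0.707, 0.707, 0.0]
contact_force: [0.2, -0.8, 1.3]
gripper_width: 1.003
grasp_force: 0.0
```

Call:
{"name": "jog_arm", "arguments": {
  "motion": "100 -0.06 -0.08 0 0 0 0;100 -0.092 -0.154 0 0 0 0;100 -0.092 -0.154 0 0 0 0;100 -0.092 -0.154 0 0 0 0;100 -0.092 -0.154 0 0 0 0"
}}

```text
time: 7.4
tool_pos: [0.4433, -0.0868, 0.2706]
tool_rot: [-0.0, 0.707, 0.707, 0.0]
contact_force: [0.3, -0.5, -1.0]
gripper_width: 0.996
grasp_force: 0.0
```

Run:
```python
from h import *
f=grab_frame("wrist");save(f,"pics/w2.png");P=cloud(f)
print(state()["tool_pos"])
meas(P,(.441,-.085),.068,.084,.05,"sq rim");meas(P,(.44,-.09),.014,.025,.1,"obl board")
meas(P,(.648,.041),.102,.118,.06,"round rim")
for t in ["square_pot_mid","oblong_board_top"]:print(place_of("wrist",t))
f=grab_frame("side");save(f,"pics/s2.png");P=cloud(f)
meas(P,(.648,.041),.101,.118,.06,"round rim s");meas(P,(.648,.041),.04,.05,.1,"wheel")
```

```text
[ 0.44327082 -0.08673947  0.27048771]
sq rim 960 c [441.6 -83.7] size [52.8 52. ] ang 64.9
obl board 4084 c [440.3 -88.5] size [ 85.4 135.3] ang 88.2
round rim 1497 c [650.   39.6] size [55.2 54.1] ang 35.7
[{'at': [0.1702, -0.3123, 0.0297], 'p': 0.96}, {'at': [0.4399, -0.0856, 0.0469], 'p': 0.82}, {'at': [0.5752, -0.1052, 0.0283], 'p': 0.63}]
[]
round rim s 137 c [649.2  40.1] size [53.9 58.5] ang 58.6
wheel 1121 c [644.8  46.3] size [149.9 141.4] ang 30.8
```

View pics/w2.png

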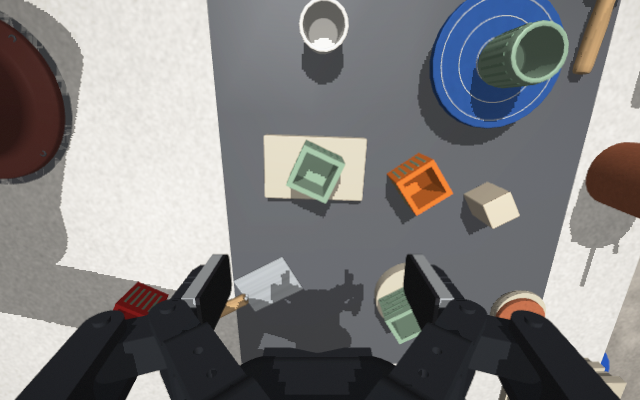

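The wrist view shows the round pot upright on the wheel at (520,55) and the green square pot at (315,170), its sides turned by −25°. The orange one at (420,185) is the look-alike. I'll grip the square pot along its −25° axis.

Call:
{"name": "jog_arm", "arguments": {
  "motion": "100 0.006 -0.003 0.06 0 0 0.1;100 0.006 -0.003 0.14 0 0 0.2;100 0.006 -0.003 0.2 0 0 0.292;100 0.006 -0.003 0.26 0 0 0.292;100 0.006 -0.003 0.3 0 0 0.292"
}}

```text
time: 8.22
tool_pos: [0.4406, -0.0837, 0.1188]
tool_rot: [-0.001, 0.844, 0.537, -0.001]
contact_force: [-0.3, -0.4, -0.2]
gripper_width: 0.997
grasp_force: 0.0
```

Call:
{"name": "jog_arm", "arguments": {
  "motion": "100 0 0 0.08 0 0 0;100 0 0 0.14 0 0 0;100 0 0 0.169 0 0 0;100 0 0 0.169 0 0 0;100 0 0 0.169 0 0 0"
}}

```text
time: 8.85
tool_pos: [0.4423, -0.0845, 0.0375]
tool_rot: [0.001, 0.844, 0.537, 0.001]
contact_force: [-0.5, 0.1, 0.9]
gripper_width: 0.996
grasp_force: 0.0
```

Call:
{"name": "jog_arm", "arguments": {
  "motion": "40 0 0 0 0 0 0;40 0 0 0 0 0 0;40 0 0 0 0 0 0;40 0 0 0 0 0 0;40 0 0 0 0 0 0"
}}

```text
time: 9.48
tool_pos: [0.442, -0.0844, 0.0372]
tool_rot: [0.001, 0.844, 0.537, 0.001]
contact_force: [-0.1, 0.6, 6.0]
gripper_width: 0.6
grasp_force: 63.7
```

Call:
{"name": "jog_arm", "arguments": {
  "motion": "40 0 0 -0.05 0 0 0;40 0 0 -0.1 0 0 0;40 0 0 -0.2 0 0 0;40 0 0 -0.2 0 0 0;40 0 0 -0.2 0 0 0"
}}

```text
time: 10.1
tool_pos: [0.4402, -0.0838, 0.1348]
tool_rot: [-0.001, 0.844, 0.537, -0.001]
contact_force: [-0.1, 0.6, -2.4]
gripper_width: 0.599
grasp_force: 63.7
```

```bash
cat >> h.py <<'E'
def tcp(n=1):
    s=state();p,R=pose();M=R.as_matrix();print("tcp",p.round(4),"yaw",np.degrees(np.arctan2(M[1,1],M[0,1])).round(2),"grip",s["gripper_width"])
    return p,R
E
python3 - <<'E'
from h import *
f=grab_frame("wrist");P=cloud(f);tcp()
print(go([.4455,.2497,.14],np.radians(9.7)))
meas(P,(.4455,.2497),.014,.025,.1,"sq board")
E
```

```text
tcp [ 0.4397 -0.0836  0.134 ] yaw -25.1 grip 0.5999759542659214
(array([ 0.609, -0.272, -0.011]), array([-0.002, -0.001, -0.405]))
```

Call:
{"name": "jog_arm", "arguments": {
  "motion": "40 0.08 -0.036 -0.01 0 0 0;40 0.18 -0.08 -0.01 0 0 0;40 0.29 -0.13 -0.01 0 0 0;40 0.37 -0.165 -0.01 0 0 0;40 0.4 -0.18 -0.01 0 0 0"
}}

```text
time: 10.78
tool_pos: [0.4427, 0.1368, 0.1387]
tool_rot: [-0.001, 0.843, 0.538, -0.002]
contact_force: [-0.5, 0.3, -1.8]
gripper_width: 0.6
grasp_force: 63.6
```

Call:
{"name": "jog_arm", "arguments": {
  "motion": "40 0.08 -0.036 0 0 0 -0.1;40 0.16 -0.07 0 0 0 -0.2;40 0.209 -0.092 0 0 0 -0.3;40 0.209 -0.092 0 0 0 -0.405;40 0.209 -0.092 0 0 0 -0.405"
}}

```text
time: 11.4
tool_pos: [0.4464, 0.2486, 0.1394]
tool_rot: [-0.001, 0.646, 0.764, -0.001]
contact_force: [0.6, -0.0, -3.1]
gripper_width: 0.602
grasp_force: 63.6
```

Run:
```python
from h import *
f=grab_frame("wrist");P=cloud(f);tcp();save(f,"pics/w3.png")
meas(P,(.4455,.2497),.014,.025,.1,"sq board");p=P.reshape(-1,3)
meas(P,(.4455,.2497),.168,.182,.045,"pot rim")
print(go([.4455,.2497,.04],np.radians(9.7)))
```

```text
tcp [0.4466 0.2485 0.1397] yaw 9.52 grip 0.60303525402923
sq board 8238 c [443.6 261.6] size [105.   81.9] ang 9.7
pot rim 9450 c [447.  248.9] size [78.2 52.9] ang 9.4
(array([ 0.003, -0.001,  0.199]), array([-0.002,  0.001, -0.002]))
```

View pics/w3.png

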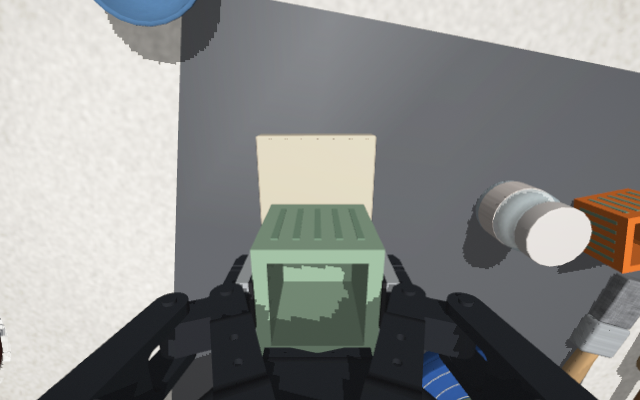

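The square pot (318,290) is held level and squared up with the square board (315,180). Lowering it now.

Call:
{"name": "jog_arm", "arguments": {
  "motion": "40 0.003 -0.001 0.08 0 0 0;40 0.003 -0.001 0.14 0 0 0;40 0.003 -0.001 0.18 0 0 0;40 0.003 -0.001 0.196 0 0 0;40 0.003 -0.001 0.198 0 0 0"
}}

```text
time: 12.08
tool_pos: [0.4463, 0.2502, 0.0418]
tool_rot: [-0.0, 0.645, 0.764, -0.0]
contact_force: [0.8, -0.2, -1.1]
gripper_width: 0.606
grasp_force: 63.5
```

Call:
{"name": "jog_arm", "arguments": {
  "motion": "40 0 0 0.001 0 0 0;40 0 0 0.002 0 0 0;40 0 0 0.003 0 0 0;40 0 0 0.004 0 0 0;40 0 0 0.004 0 0 0"
}}

```text
time: 12.7
tool_pos: [0.4463, 0.2507, 0.0401]
tool_rot: [-0.0, 0.645, 0.764, -0.0]
contact_force: [0.2, 0.8, -1.8]
gripper_width: 0.601
grasp_force: 63.5
```

Call:
{"name": "jog_arm", "arguments": {
  "motion": "40 0 0 0.001 0 0 0;40 0 0 0.002 0 0 0;40 0 0 0.003 0 0 0;40 0 0 0.004 0 0 0;40 0 0 0.004 0 0 0"
}}

```text
time: 13.32
tool_pos: [0.4463, 0.2507, 0.038]
tool_rot: [-0.0, 0.645, 0.764, -0.0]
contact_force: [-0.1, 0.1, -1.6]
gripper_width: 0.602
grasp_force: 63.5
```

Call:
{"name": "jog_arm", "arguments": {
  "motion": "40 0 0 0.001 0 0 0;40 0 0 0.002 0 0 0;40 0 0 0.003 0 0 0;40 0 0 0.004 0 0 0;40 0 0 0.004 0 0 0"
}}

```text
time: 13.95
tool_pos: [0.4464, 0.2507, 0.0373]
tool_rot: [-0.0, 0.645, 0.764, -0.0]
contact_force: [-4.4, -2.4, 8.4]
gripper_width: 0.597
grasp_force: 64.7
```

Call:
{"name": "jog_arm", "arguments": {
  "motion": "70 0 0 0 0 0 0;100 0 0 0 0 0 0;100 0 0 0 0 0 0;100 0 0 -0.08 0 0 0;100 0 0 -0.16 0 0 0"
}}

```text
time: 14.58
tool_pos: [0.4458, 0.2505, 0.1163]
tool_rot: [-0.0, 0.645, 0.764, -0.001]
contact_force: [1.5, 0.9, 0.5]
gripper_width: 1.003
grasp_force: 0.0
```

Call:
{"name": "jog_arm", "arguments": {
  "motion": "100 0 0 -0.12 0 0 0;100 -0.04 0 -0.24 0 0 0;100 -0.15 0.01 -0.3 0 0 0;100 -0.26 0.02 -0.3 0 0 0;100 -0.36 0.03 -0.3 0 0 0"
}}

```text
time: 15.2
tool_pos: [0.4921, 0.0741, 0.267]
tool_rot: [0.001, 0.645, 0.764, 0.001]
contact_force: [0.7, 0.3, 0.2]
gripper_width: 0.999
grasp_force: 0.0
```

Run:
```python
from h import *
f=grab_frame("side");P=cloud(f);tcp();save(f,"pics/s3.png")
meas(P,(.4455,.2497),.069,.083,.045,"sq pot rim");meas(P,(.4455,.2497),.014,.025,.1,"sq board");meas(P,(.586,-.291),.065,.075,.06,"oblong")
f=grab_frame("wrist");P=cloud(f);meas(P,(.4455,.2497),.069,.083,.045,"sq pot rim w");meas(P,(.4455,.2497),.014,.025,.1,"sq board w")
meas(P,(.44,-.09),.014,.025,.1,"obl board w")
print(go([.56,-.25,.28],np.radians(-25)))
```

```text
tcp [0.4931 0.0693 0.2664] yaw 9.42 grip 0.9963678565165807
sq pot rim 209 c [446. 250.] size [53. 56.] ang 10.7
sq board 913 c [444.5 249.7] size [107.1 108.7] ang 10.1
oblong 29 c [ 590.4 -283.9] size [71.9 46.6] ang 35.3
sq pot rim w 627 c [450.9 232.2] size [52.1 15.7] ang 8.9
sq board w 3637 c [449.8 226.5] size [105.5  59. ] ang 9.2
obl board w 4388 c [439.9 -88.2] size [ 86.2 135.4] ang 88.2
(array([-0.658,  0.029, -0.027]), array([0.   , 0.001, 0.4  ]))
```

The square pot sits upright and centred on the square board. On to the oblong pot.

Call:
{"name": "jog_arm", "arguments": {
  "motion": "100 -0.12 0.005 -0.03 0 0 0.08;100 -0.24 0.01 -0.03 0 0 0.16;100 -0.36 0.015 -0.03 0 0 0.24;100 -0.48 0.02 -0.03 0 0 0.32;100 -0.57 0.025 -0.03 0 0 0.4"
}}

```text
time: 15.92
tool_pos: [0.5522, -0.2045, 0.2807]
tool_rot: [-0.0, 0.843, 0.538, 0.0]
contact_force: [-0.2, 0.0, -0.7]
gripper_width: 0.997
grasp_force: 0.0
```

Run:
```python
from h import *
f=grab_frame("wrist");P=cloud(f);tcp();save(f,"pics/w4.png")
meas(P,(.586,-.291),.062,.08,.06,"oblong");meas(P,(.59,-.291),.014,.025,.1,"round board")
print(go([.586,-.291,.24],np.radians(-59.2)))
```

```text
tcp [ 0.5526 -0.2089  0.2802] yaw -25.28 grip 0.9982706749367098
oblong 1192 c [ 586.9 -289.5] size [86.8 47.2] ang 31.4
round board 1645 c [ 595.6 -287.6] size [ 95.2 109.2] ang 43.9
(array([-0.12 ,  0.131,  0.081]), array([0.001, 0.002, 0.395]))
```

View pics/w4.png

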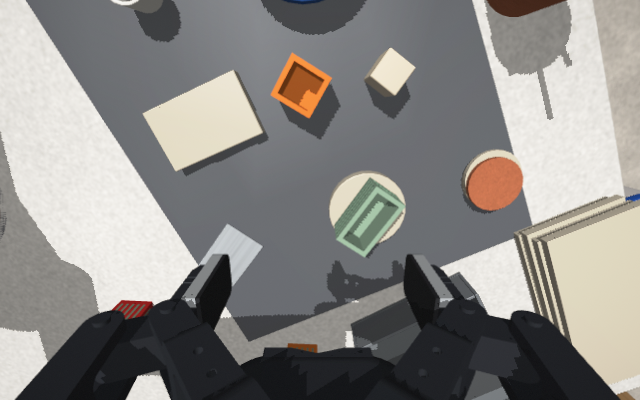

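The wrist view shows the oblong pot at (370,217), with the round board (367,208) under it and nothing else close. Its long axis lies at 31.4°.

Call:
{"name": "jog_arm", "arguments": {
  "motion": "100 -0.04 0.04 0.02 0 0 0.1;100 -0.08 0.09 0.05 0 0 0.2;100 -0.118 0.131 0.08 0 0 0.3;100 -0.118 0.131 0.08 0 0 0.39;100 -0.118 0.131 0.08 0 0 0.39"
}}

```text
time: 16.6
tool_pos: [0.587, -0.2831, 0.2403]
tool_rot: [-0.001, 0.961, 0.275, -0.0]
contact_force: [0.7, -0.6, 0.5]
gripper_width: 0.999
grasp_force: 0.0
```

Run:
```python
from h import *
f=grab_frame("wrist");P=cloud(f);tcp()
meas(P,(.586,-.291),.062,.08,.06,"oblong");meas(P,(.59,-.291),.014,.025,.1,"round board")
B=P.reshape(-1,3);B=B[~np.isnan(B[:,0])];B=B[(abs(B[:,2]-.02)<.004)&(np.hypot(B[:,0]-.59,B[:,1]+.29)<.075)]
print("circle",cv2.minEnclosingCircle((B[:,:2]*1000).astype(np.float32)))
print(go([.587,-.2895,.032],np.radians(-58.6)))
```

```text
tcp [ 0.587  -0.2831  0.2408] yaw -58.0 grip 1.0031346613268086
oblong 1372 c [ 587.1 -290.6] size [86.7 45.7] ang 31.3
round board 2901 c [ 594.1 -291.5] size [100.6 108.7] ang 27.6
circle ((590.375732421875, -293.1686706542969), 55.02029800415039)
(array([-0.007,  0.011,  0.418]), array([-0.   , -0.   ,  0.007]))
```

Call:
{"name": "jog_arm", "arguments": {
  "motion": "100 -0.007 0.012 0.1 0 0 0.006;100 -0.007 0.012 0.2 0 0 0.006;100 -0.007 0.012 0.3 0 0 0.006;100 -0.007 0.012 0.39 0 0 0.006;100 -0.007 0.012 0.415 0 0 0.006"
}}

```text
time: 17.27
tool_pos: [0.585, -0.2888, 0.0301]
tool_rot: [-0.002, 0.963, 0.271, -0.002]
contact_force: [0.3, -0.8, 0.2]
gripper_width: 1.003
grasp_force: 0.0
```

Call:
{"name": "jog_arm", "arguments": {
  "motion": "100 0 0 0 0 0 0;40 0 0 0 0 0 0;20 0 0 0 0 0 0;20 0 0 0 0 0 0;20 0 0 0 0 0 0"
}}

```text
time: 17.9
tool_pos: [0.5884, -0.2917, 0.0361]
tool_rot: [0.001, 0.963, 0.27, 0.001]
contact_force: [-0.3, -0.4, 6.6]
gripper_width: 0.532
grasp_force: 63.7
```

Call:
{"name": "jog_arm", "arguments": {
  "motion": "20 0 0 -0.05 0 0 0;20 0 0 -0.1 0 0 0;20 0 0 -0.2 0 0 0;20 0 0 -0.22 0 0 0;20 0 0 -0.22 0 0 0"
}}

```text
time: 18.52
tool_pos: [0.587, -0.2909, 0.1434]
tool_rot: [0.0, 0.963, 0.27, 0.0]
contact_force: [0.4, 0.9, -2.7]
gripper_width: 0.531
grasp_force: 63.1
```

Run:
```python
from h import *
f=grab_frame("wrist");P=cloud(f);p,R=tcp()
meas(P,p[:2],p[2]+.030,p[2]+.043,.06,"held oblong")
B=P.reshape(-1,3);B=B[~np.isnan(B[:,0])];B=B[(abs(B[:,2]-.02)<.004)&(np.hypot(B[:,0]-.59,B[:,1]+.293)<.075)]
print("circle",cv2.minEnclosingCircle((B[:,:2]*1000).astype(np.float32)))
print(go([.4401,-.0884,.14],np.radians(-91.8)))
```

```text
tcp [ 0.5861 -0.2904  0.1417] yaw -58.7 grip 0.5287270717865451
held oblong 7780 c [ 592.9 -286.5] size [73.9 72.3] ang 36.0
circle ((592.9778442382812, -292.087646484375), 54.41858673095703)
(array([-0.04 , -0.497,  0.005]), array([-0.001,  0.001,  0.385]))
```

Call:
{"name": "jog_arm", "arguments": {
  "motion": "20 -0.008 -0.1 0 0 0 0.08;20 -0.016 -0.2 0 0 0 0.16;20 -0.024 -0.3 0 0 0 0.24;20 -0.032 -0.4 0 0 0 0.32;20 -0.04 -0.495 0 0 0 0.385"
}}

```text
time: 19.2
tool_pos: [0.4386, -0.088, 0.1405]
tool_rot: [-0.001, 1.0, -0.017, -0.002]
contact_force: [0.8, 1.2, -1.6]
gripper_width: 0.527
grasp_force: 63.3
```

Call:
{"name": "jog_arm", "arguments": {
  "motion": "20 0 0 0 0 0 0;20 0 0 0 0 0 0;20 0 0 0 0 0 0;20 0 0 0 0 0 0;20 0 0 0 0 0 0"
}}

```text
time: 19.82
tool_pos: [0.4415, -0.0902, 0.1435]
tool_rot: [-0.0, 1.0, -0.016, -0.0]
contact_force: [-0.1, 0.5, -2.7]
gripper_width: 0.528
grasp_force: 63.3
```

Run:
```python
from h import *
f=grab_frame("wrist");P=cloud(f);p,R=tcp();save(f,"pics/w5.png")
meas(P,(.4401,-.0884),.014,.025,.1,"board")
print(go([.4401,-.0884,.04],np.radians(-91.8)))
```

```text
tcp [ 0.4415 -0.0901  0.1436] yaw -91.81 grip 0.5268975275042743
board 5229 c [480.2 -90.9] size [85.1 52.8] ang 88.0
(array([-0.003, -0.003,  0.207]), array([-0.,  0., -0.]))
```

View pics/w5.png

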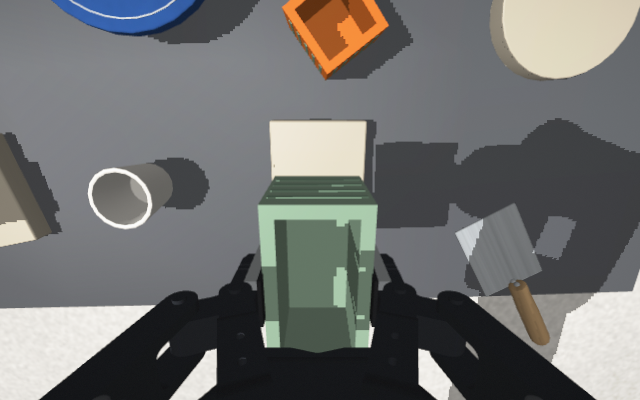

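The oblong pot (318,265) is held in line with the oblong board (318,150). The cup (125,195) is clear. Lowering.

Call:
{"name": "jog_arm", "arguments": {
  "motion": "20 -0.003 -0.003 0.08 0 0 0;20 -0.003 -0.003 0.15 0 0 0;20 -0.003 -0.003 0.19 0 0 0;20 -0.003 -0.003 0.208 0 0 0;20 -0.003 -0.003 0.21 0 0 0"
}}

```text
time: 20.5
tool_pos: [0.4399, -0.0883, 0.0385]
tool_rot: [-0.0, 1.0, -0.016, -0.0]
contact_force: [-0.8, -0.1, -2.3]
gripper_width: 0.527
grasp_force: 63.3
```

Call:
{"name": "jog_arm", "arguments": {
  "motion": "20 0 0 0.001 0 0 0;20 0 0 0.002 0 0 0;20 0 0 0.003 0 0 0;20 0 0 0.004 0 0 0;20 0 0 0.004 0 0 0"
}}

```text
time: 21.12
tool_pos: [0.4398, -0.0882, 0.0366]
tool_rot: [-0.0, 1.0, -0.016, 0.0]
contact_force: [-0.5, -0.6, -3.4]
gripper_width: 0.53
grasp_force: 63.3
```

Call:
{"name": "jog_arm", "arguments": {
  "motion": "20 0 0 0.001 0 0 0;20 0 0 0.001 0 0 0;20 0 0 0.002 0 0 0;20 0 0 0.002 0 0 0;20 0 0 0.002 0 0 0"
}}

```text
time: 21.75
tool_pos: [0.4399, -0.0883, 0.0361]
tool_rot: [-0.0, 1.0, -0.016, -0.0]
contact_force: [-4.5, 1.7, 6.0]
gripper_width: 0.533
grasp_force: 64.3
```

Call:
{"name": "jog_arm", "arguments": {
  "motion": "60 0 0 0 0 0 0;100 0 0 0 0 0 0;100 0 0 0 0 0 0;100 0 0 -0.08 0 0 0;100 0 0 -0.16 0 0 0"
}}

```text
time: 22.38
tool_pos: [0.4393, -0.0881, 0.1159]
tool_rot: [-0.0, 1.0, -0.016, -0.001]
contact_force: [1.7, -0.5, -0.5]
gripper_width: 1.0
grasp_force: 0.0
```

Call:
{"name": "jog_arm", "arguments": {
  "motion": "100 0 0 -0.12 0 0 0;100 0.02 -0.02 -0.24 0 0 0;100 0.11 -0.08 -0.3 0 0 0;100 0.2 -0.14 -0.3 0 0 0;100 0.28 -0.2 -0.3 0 0 0"
}}

```text
time: 23.0
tool_pos: [0.5847, 0.0083, 0.2663]
tool_rot: [0.0, 1.0, -0.016, 0.001]
contact_force: [0.5, -0.9, 0.6]
gripper_width: 0.999
grasp_force: 0.0
```

Run:
```python
from h import *
f=grab_frame("wrist");P=cloud(f);tcp();meas(P,(.65,.04),.1,.118,.06,"round rim")
f=grab_frame("side");P=cloud(f);meas(P,(.65,.04),.1,.118,.06,"round rim s");meas(P,(.44,-.088),.062,.08,.06,"oblong rim s");meas(P,(.44,-.088),.014,.025,.1,"obl board s")
B=P.reshape(-1,3);B=B[~np.isnan(B[:,0])];B=B[(abs(B[:,2]-.02)<.005)&(np.hypot(B[:,0]-.59,B[:,1]+.293)<.075)]
print("round board",cv2.minEnclosingCircle((B[:,:2]*1000).astype(np.float32)));rect(B)
print(go([.6497,.0398,.2]))
```

```text
tcp [0.5876 0.0113 0.2646] yaw -91.64 grip 0.9986300525628046
round rim 920 c [651.5  38.7] size [54.5 53.3] ang 86.4
round rim s 144 c [649.   40.3] size [53.7 55.1] ang 12.9
oblong rim s 231 c [436.4 -87.5] size [54.1 86.7] ang 88.7
obl board s 482 c [454.7 -89. ] size [ 90.7 169.2] ang 88.2
round board ((587.8981323242188, -291.2687683105469), 58.553810119628906)
 519 c [ 587.4 -293.6] size [108.8 110.6] ang 32.2
(array([ 0.127, -0.064,  0.128]), array([0., 0., 0.]))
```

Call:
{"name": "jog_arm", "arguments": {
  "motion": "100 0.06 -0.03 0.03 0 0 0;100 0.127 -0.062 0.06 0 0 0;100 0.127 -0.062 0.1 0 0 0;100 0.127 -0.062 0.12 0 0 0;100 0.127 -0.062 0.12 0 0 0"
}}

```text
time: 23.72
tool_pos: [0.6459, 0.0358, 0.2044]
tool_rot: [0.0, 1.0, -0.016, -0.001]
contact_force: [-0.7, -0.4, 0.6]
gripper_width: 1.0
grasp_force: 0.0
```

Run:
```python
from h import *
f=grab_frame("wrist");P=cloud(f);tcp();meas(P,(.65,.04),.1,.118,.06,"round rim");save(f,"pics/w6.png")
print(go([.6502,.0395,.068],np.radians(-91.8)))
```

```text
tcp [0.6466 0.0358 0.2057] yaw -91.82 grip 0.9994226034068588
round rim 1342 c [652.   39.6] size [54.1 54. ] ang 66.6
(array([ 0.007, -0.008,  0.275]), array([ 0.,  0., -0.]))
```

Call:
{"name": "jog_arm", "arguments": {
  "motion": "100 0.009 -0.008 0.06 0 0 0;100 0.009 -0.008 0.13 0 0 0;100 0.009 -0.008 0.2 0 0 0;100 0.009 -0.008 0.26 0 0 0;100 0.009 -0.008 0.275 0 0 0"
}}

```text
time: 24.4
tool_pos: [0.6507, 0.0399, 0.0668]
tool_rot: [-0.0, 1.0, -0.016, -0.001]
contact_force: [-0.7, 0.8, -0.2]
gripper_width: 1.002
grasp_force: 0.0
```

Call:
{"name": "jog_arm", "arguments": {
  "motion": "100 0 0 0 0 0 0;40 0 0 0 0 0 0;40 0 0 0 0 0 0;40 0 0 0 0 0 0;40 0 0 0 0 0 0"
}}

```text
time: 25.02
tool_pos: [0.6538, 0.04, 0.0708]
tool_rot: [0.0, 1.0, -0.016, 0.002]
contact_force: [-0.1, -0.9, 6.2]
gripper_width: 0.645
grasp_force: 64.2
```

Call:
{"name": "jog_arm", "arguments": {
  "motion": "40 0 0 -0.05 0 0 0;40 0 0 -0.1 0 0 0;40 0 0 -0.18 0 0 0;40 0 0 -0.18 0 0 0;40 0 0 -0.18 0 0 0"
}}

```text
time: 25.65
tool_pos: [0.651, 0.0403, 0.1563]
tool_rot: [-0.0, 1.0, -0.016, -0.001]
contact_force: [-0.2, 0.6, -4.2]
gripper_width: 0.643
grasp_force: 64.3
```

Run:
```python
from h import *
f=grab_frame("wrist");P=cloud(f);p,R=tcp();save(f,"pics/w6.png");meas(P,p[:2],p[2]+.038,p[2]+.05,.035,"held rim")
print(go([.5905,-.2928,.15]))
```

```text
tcp [0.6505 0.0403 0.1554] yaw -91.79 grip 0.6403123993417786
held rim 4305 c [651.3  43.6] size [63.  51.9] ang 71.6
(array([-0.099,  0.67 ,  0.011]), array([0., 0., 0.]))
```

View pics/w6.png

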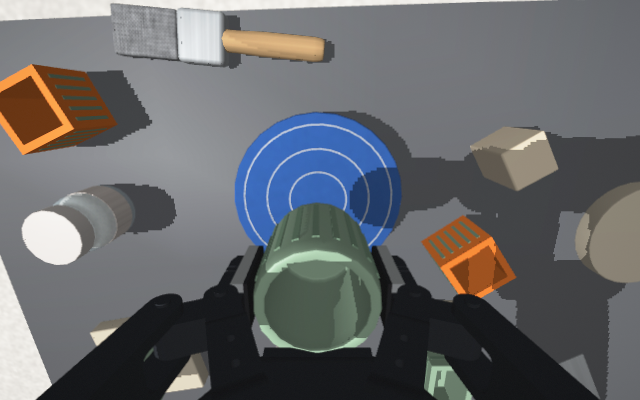

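The round pot (318,290) is held upright above the wheel (318,185). I'm carrying it to the round board.

Call:
{"name": "jog_arm", "arguments": {
  "motion": "40 -0.015 0.1 0 0 0 0;40 -0.03 0.2 0 0 0 0;40 -0.045 0.3 0 0 0 0;40 -0.06 0.4 0 0 0 0;40 -0.075 0.5 0 0 0 0"
}}

```text
time: 26.32
tool_pos: [0.6049, -0.2094, 0.1551]
tool_rot: [-0.001, 1.0, -0.016, -0.002]
contact_force: [0.4, -0.0, -2.7]
gripper_width: 0.642
grasp_force: 64.5
```

Call:
{"name": "jog_arm", "arguments": {
  "motion": "40 -0.01 0.06 0 0 0 0;40 -0.017 0.12 0 0 0 0;40 -0.024 0.17 0 0 0 0;40 -0.024 0.17 0 0 0 0;40 -0.024 0.17 0 0 0 0"
}}

```text
time: 26.95
tool_pos: [0.5918, -0.2924, 0.1571]
tool_rot: [-0.001, 1.0, -0.015, -0.001]
contact_force: [-0.1, 0.4, -2.9]
gripper_width: 0.643
grasp_force: 64.6
```

Run:
```python
from h import *
from scipy.optimize import least_squares
f=grab_frame("wrist");P=cloud(f);tcp()
def fit(P,m):
    B=P.reshape(-1,3);B=B[~np.isnan(B[:,0])];B=B[(abs(B[:,2]-.02)<.004)&(np.hypot(B[:,0]-.59,B[:,1]+.293)<.075)]
    H=cv2.convexHull((B[:,:2]*1000).astype(np.float32))[:,0];rect(B,m)
    r=least_squares(lambda c:np.hypot(*(H-c).T)-55,[590,-292],loss="soft_l1",f_scale=1);print(m,r.x,np.abs(r.fun).max())
fit(P,"wrist")
fit(cloud(grab_frame("scene")),"scene")
fit(cloud(grab_frame("side")),"side")
print(go([.5905,-.2928,.05],np.radians(-91.8)))
```

```text
tcp [ 0.592  -0.2921  0.1575] yaw -91.74 grip 0.639826023149574
wrist 7260 c [ 600.4 -294.3] size [109.5  89.5] ang 85.9
wrist [ 589.90729811 -293.44430505] 1.0780244515004611
scene 1102 c [ 591.1 -294. ] size [107.9 108.1] ang 53.2
scene [ 590.80442208 -293.98858694] 1.3961014897014579
side 492 c [ 587.9 -292.9] size [108.  112.7] ang 18.5
side [ 588.04362964 -292.85357271] 4.19297427305348
(array([-0.003,  0.002,  0.216]), array([-0.   ,  0.   ,  0.001]))
```

Call:
{"name": "jog_arm", "arguments": {
  "motion": "40 -0.004 0.003 0.08 0 0 0;40 -0.004 0.003 0.15 0 0 0;40 -0.004 0.003 0.19 0 0 0;40 -0.004 0.003 0.212 0 0 0;40 -0.004 0.003 0.217 0 0 0"
}}

```text
time: 27.72
tool_pos: [0.5903, -0.2945, 0.0498]
tool_rot: [0.0, 1.0, -0.015, 0.0]
contact_force: [-0.5, -0.2, -1.9]
gripper_width: 0.649
grasp_force: 64.6
```

Call:
{"name": "jog_arm", "arguments": {
  "motion": "40 0 0 0.001 0 0 0;40 0 0 0.002 0 0 0;40 0 0 0.003 0 0 0;40 0 0 0.004 0 0 0;40 0 0 0.004 0 0 0"
}}

```text
time: 28.35
tool_pos: [0.59, -0.2945, 0.0476]
tool_rot: [-0.0, 1.0, -0.016, 0.0]
contact_force: [-0.4, 0.4, -2.8]
gripper_width: 0.644
grasp_force: 64.6
```

Call:
{"name": "jog_arm", "arguments": {
  "motion": "40 0 -0.001 0.001 0 0 0;40 0 -0.001 0.002 0 0 0;40 0 -0.001 0.003 0 0 0;40 0 -0.001 0.003 0 0 0;40 0 -0.001 0.003 0 0 0"
}}

```text
time: 28.98
tool_pos: [0.59, -0.294, 0.0461]
tool_rot: [-0.0, 1.0, -0.016, 0.0]
contact_force: [-0.3, -0.1, -2.8]
gripper_width: 0.647
grasp_force: 64.7
```

Call:
{"name": "jog_arm", "arguments": {
  "motion": "40 0 0 0.001 0 0 0;40 0 0 0.002 0 0 0;40 0 0 0.003 0 0 0;40 0 0 0.003 0 0 0;40 0 0 0.003 0 0 0"
}}

```text
time: 29.6
tool_pos: [0.5901, -0.2941, 0.0459]
tool_rot: [-0.0, 1.0, -0.016, -0.0]
contact_force: [-4.2, 2.1, 6.6]
gripper_width: 0.644
grasp_force: 65.4
```

Call:
{"name": "jog_arm", "arguments": {
  "motion": "70 0 0 0 0 0 0;100 0 0 0 0 0 0;100 0 0 0 0 0 0;100 0 0 -0.08 0 0 0;100 0 0 -0.16 0 0 0"
}}

```text
time: 30.22
tool_pos: [0.5896, -0.2938, 0.1246]
tool_rot: [-0.0, 1.0, -0.016, -0.001]
contact_force: [0.8, -0.4, 0.6]
gripper_width: 1.001
grasp_force: 0.0
```

Call:
{"name": "jog_arm", "arguments": {
  "motion": "100 0 0 -0.12 0 0 0;100 0 -0.02 -0.24 0 0 0;100 -0.03 -0.1 -0.3 0 0 0;100 -0.06 -0.19 -0.3 0 0 0;100 -0.1 -0.26 -0.3 0 0 0"
}}

```text
time: 30.85
tool_pos: [0.544, -0.1612, 0.2754]
tool_rot: [0.0, 1.0, -0.015, 0.001]
contact_force: [-0.7, 0.9, 0.4]
gripper_width: 0.997
grasp_force: 0.0
```

Call:
{"name": "jog_arm", "arguments": {
  "motion": "100 -0.08 -0.05 0 0 0 0;100 -0.16 -0.1 0 0 0 0;100 -0.2 -0.15 0 0 0 0;100 -0.2 -0.15 0 0 0 0;100 -0.2 -0.15 0 0 0 0"
}}

```text
time: 31.48
tool_pos: [0.4468, -0.0848, 0.2748]
tool_rot: [0.0, 1.0, -0.016, 0.0]
contact_force: [-0.2, 0.2, -0.2]
gripper_width: 0.998
grasp_force: 0.0
```

Run:
```python
from h import *
f=grab_frame("wrist");P=cloud(f);tcp();save(f,"pics/w7.png")
meas(P,(.44,-.088),.062,.08,.06,"oblong rim");meas(P,(.44,-.088),.014,.025,.1,"obl board")
meas(P,(.59,-.293),.076,.092,.05,"round rim")
f=grab_frame("scene");P=cloud(f);save(f,"pics/s4.png");meas(P,(.59,-.293),.076,.092,.05,"round rim");meas(P,(.59,-.293),.015,.025,.08,"round board")
meas(P,(.4455,.25),.068,.084,.05,"sq rim");meas(P,(.4455,.25),.014,.025,.1,"sq board")
for t in ["cup_mid","jar_mid"]:print(place_of("scene",t))
```

```text
tcp [ 0.4469 -0.085   0.2746] yaw -91.81 grip 0.9975156836428001
oblong rim 1139 c [439.3 -87.1] size [46.5 86.6] ang 88.3
obl board 3206 c [440.5 -89.6] size [ 85.  132.5] ang 87.9
round rim 1273 c [ 587.5 -291.9] size [54.6 54.3] ang 47.4
round rim 167 c [ 589.7 -294.9] size [52.5 55.9] ang 57.9
round board 703 c [ 596.  -296.7] size [109.4  97.8] ang 63.7
sq rim 128 c [448.7 248.6] size [54.6 58.8] ang 8.4
sq board 383 c [447.9 247.7] size [105.7 112. ] ang 9.1
[{'at': [0.4497, 0.0716, 0.0223], 'p': 0.61}]
[{'at': [0.6343, 0.2635, 0.041], 'p': 0.84}, {'at': [0.6474, 0.0419, 0.0451], 'p': 0.61}]
```

View pics/s4.png

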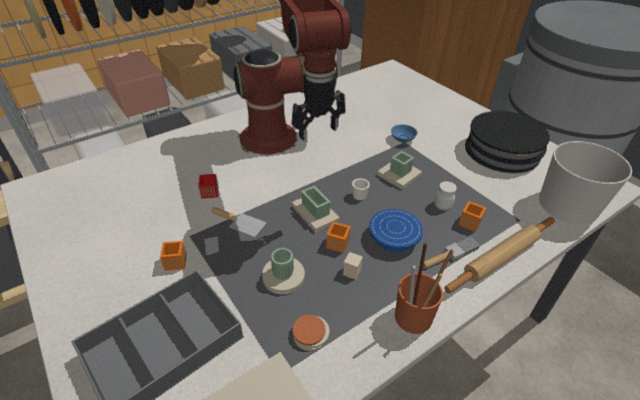

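View pics/w7.png

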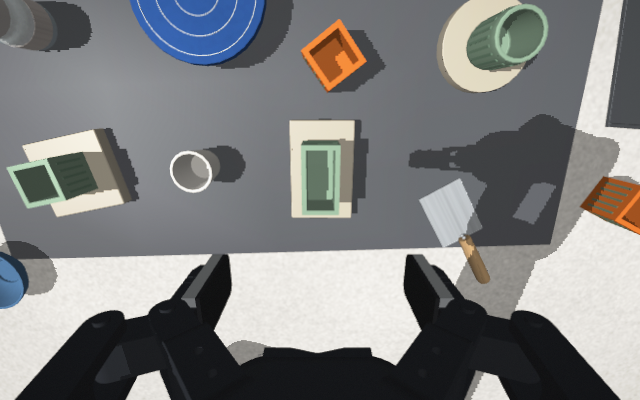

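The scene shot shows round on round (283,268), square on square (401,167), oblong on oblong (316,205) and the wheel empty (396,229). The wrist shot shows the oblong pot in line with its board (320,178). All three pots are upright and within about 3 mm of centre. The cup and jar haven't moved.

```bash
python3 -c "
from plant import job_done
print(job_done())"
```

```text
the job is handed in; nothing more can be done
None
```

I handed the job in at about 31 s: each pot stands upright on its own board within about 3 mm of centre, the oblong one lies along its board, and the cup and jar haven't moved; the verdict wasn't shown.

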